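Seat the square reference cell in the camp kitchen's water tester

TASK

Get the water tester ready: take the square capped cell from the white tray and stand it in the tester's groove with its two clear faces looking along the groove, one at the lamp and one at the detector. Its seat is somewhere along the groove, so feel for it gently until the cell goes down into it, fully home, upright and square, and let go. The cell is glass: do not force it or tip it, and leave the other two things on the tray where they are.

Things in the scene. Friction and masses are not known exactly. Their poses are not given: they have to be found in the camera images.
- cell_center (a point): Centre (half-way up) of the square reference cell: 30 x 30 mm, 64 mm tall, about 90 g, standing loose on the tray's floor, black cap on the top 10 mm, on it a 3 mm grey ridge running along x, from clear face to clear face. Its two clear smooth glass faces look along its x axis (+x and -x); the two grey faces with upright ribs look along its y axis. z is up. A half turn makes no difference. Grip its upper half.
- tester: Water tester, a fixed grey optical bench, base 270 (x) x 120 (y) x 38 mm; origin at the centre of its underside, z up. The light runs along its x axis through an open groove, from the black lamp housing (+x end) to the grey detector housing (-x end): inner faces 80 mm from the centre, each 50 (x) x 70 (y) mm, tops 99 mm above the table. Pressing the cell on it with over 30 N breaks the cell.
- groove (a point): Centre of the groove, at floor level 46 mm above the table, axes as the tester's. The groove is 33 mm wide (y) and 160 mm long (x), between fixed aluminium walls 12 mm thick, tops 56 mm above the table; their upper 4 mm flare out at 45 degrees (mouth 41 mm). Its rigid steel floor has one recess, see the next entry. The cell stands on the floor until it goes down into the recess.
- bench (a point): Centre of the bench top, 38 mm above the table, which is the recess's bottom: 8 mm below the groove's floor, so the seated cell's centre is 70 mm above the table. The recess is 33 mm long (x), as wide as the groove, steep-sided; its middle lies anywhere within 18 mm of this point along the groove, another place every time, not given: find it by feel.
- tray: White enamel tray, fixed, 200 (x) x 170 (y) mm, rim 14 mm high, floor 4 mm thick; origin at the centre of its underside.
- vial: Bystander: small round glass vial with a black cap, 27 mm across, 57 mm tall, on the tray; origin under its centre.
- dropper: Bystander: white plastic bottle, 32 mm across, 75 mm tall, on the tray; origin under its centre.

How it is judged:
By the outcome, as a careful person would: the job done as asked, in the order asked, and still so for the second after the job is handed in, with the robot touching nothing.
It also fails if it takes over 67 s, if anything falls off the work surface, if the arm or the gripper's body presses on something with over 40 N, if the wrist force passes 120 N, or if a joint passes its speed limit or range.

ROBOT

A 7-joint arm with a two-finger parallel gripper is mounted at the origin on the work surface. World frame = base frame: x ahead of the robot, y to its left, z up, the work surface at z = 0. Lengths are in m, angles in rad, forces in N, time in s.
With the tool pointing down it reaches from about 0.35 to 0.9 m from the base axis. Payload 8.1 kg.
Tool frame: the origin (TCP) lies midway between the tips of the shut fingers; the grasp point (between the pads) lies 19 mm behind it; z points along the fingers, y is the line along which they close (so a half turn about z gives the same grasp; the last joint's range is limited). The gripper opens to 92 mm and grips with 3 to 60 N. Pads are 19 mm wide; open, the fingers measure 130 mm over their backs; the gripper's body (75 mm by 190 mm) begins 47 mm behind the grasp point.
Start: joints at [1.199, 0.434, 0.025, 1.573, -0.012, 1.134, -0.075], TCP at [0.166, -0.603, 0.227] pointing down, gripper open.
Joint ranges: [-2.62, 2.62], [-0.44, 2.09], [-1.27, 1.32], [0.08, 2.57], [-1.32, 4.46], [0.12, 2], [-2.74, 2.74]. Speed limits (rad/s): [2.22, 2.22, 3.01, 3.01, 3.14, 3.14, 3.14].

INTERFACE

Orientations are given as a rotation vector (axis times angle).
In Python, from cell import arm gives the robot as it stands.
- The arm moves only by the tool move_arm, never from a script. Its argument "motion" is a list of rows, each an object of numbers: "tx", "ty", "tz": the shift along the tool's x, y, z normalised to -1 to 1, where 1 is 1000 mm; "twist": the turn about the tool's z normalised to -1 to 1, where 1 is pi/2 rad. In form: [{"tx": .., "ty": .., "tz": .., "twist": ..}, ...]. A call has 1 to 12 rows; each row shifts and turns the commanded pose from where the row before left it, along the tool's axes as they then stand; what a row does not reach is not made up. A row lasts 1/10 s, in which the tool goes at most 50 mm and 8.59 degrees, less where a joint would pass 70% of its speed; a pose out of reach is approached as far as the arm can. A call with a number of a shift or a turn outside -1 to 1 is refused whole. A call with a gripper value outside its range is refused whole. "gripper" is the gripper's target within -1 to 1 (shut at 1, half-way at 0, fully open at -1), set as the call begins (left out, the last holds). The fingers move at their own pace and stop on an object; "squeeze" is the grip in N (left out, the last holds). Time passes only in rows, so rows that do not move let the fingers close. It gives the time, the measured TCP pose, the force, the opening and the grip force at its end, in the units of the state.
- arm.observe(): the state, without advancing time (a new reading comes with each control period).
- arm.get_image(name): name is "scene" or "top"; returns the picture (400x640x3 uint8, red, green, blue); there is no depth.
- arm.calibration(name): a dict with "K" (3x3 intrinsics, pixels), "k1" (the pictures are not rectified: a ray, as slopes to the right and down, at radius r is drawn at 1 + k1 r^2 times it, then the intrinsics apply), "T" (4x4, takes a point from camera to world coordinates). Camera axes: x right, y down, z forward; pixel columns grow to the right and rows downward; lengths in m; the calibration is good to about 2 mm. A picture is of the moment at which its call begins. calibration takes no time and is no camera call.
- arm.sign_off(): hands the job in; it is judged then, once.
Trained networks look in the newest picture that a camera, given by its name, has taken for a name from the list of things; names that differ only in an ending like _2 or _b are one class to them, and where a whole thing is asked for, a point or a joint stands for the part that bears it (a point fixed in the world has none). Each returns a list of dicts, best first, with "conf" (0 to 1); they miss things now and then, are a little off and sometimes report something else, mostly with a low value. They report only what shows in the picture. A call takes as long as a camera call.
- arm.look_for(camera, query): "point" ([column, row] as shares, 0 to 1, of the picture: columns of its width, rows of its height, amid what is visible of it).
- arm.regions_of(camera, query): "region" (400x640 bool, what is visible of it) and "point" ([column, row] as shares, 0 to 1, of the picture: columns of its width, rows of its height, amid what is visible of it).
- arm.place_of(camera, query): "point" ([column, row] as shares, 0 to 1, of the picture: columns of its width, rows of its height: a listed point, or the origin of a listed thing).
The state is a dict: "clock": time; "joints": joint angles; "dq": joint speeds; "joint_efforts": joint torques, N m; "position": TCP position; "ee_rot": TCP orientation; "force": force on the tool from outside, world axes, zero at the start; "ft_torque": the same for the moment, N m; "width": opening from 0.0 (shut) to 1.0 (fully open); "gripper_force": force on a finger pad.
Only numpy, scipy, OpenCV 4.12 (cv2) and the standard library are available. Lean on these libraries where they do the work, as an engineer would, in place of code of your own. Each camera call takes 0.05 s, during which the arm holds its last target. There are 200 camera calls.

## Working session

There is one attempt and no reset: what is moved stays moved. The work goes in short steps, Python scripts to look and compute and a tool call to move; the robot and the scene stay as the last step left them, time stands still between calls to the robot, and variables do not carry over. Pictures are saved under pics/ and viewed, at most 10 in all, crops included, and the job is handed in when it is done.

Besides the shell and the picture viewer there is one more tool, called after "Request:" by a JSON object that holds its "name" and its "arguments". move_arm: Moves the arm, as the interface text tells. Scaled input: -1 to 1 covers 1000 mm each way for a shift and pi/2 rad each way for a turn. Its arguments: {"type":"object","properties":{"motion":{"type":"array","items":{"type":"object","properties":{"tx":{"type":"number"},"ty":{"type":"number"},"tz":{"type":"number"},"twist":{"type":"number"}}}},"gripper":{"type":"number"},"squeeze":{"type":"number"}},"required":["motion"]}

```bash
mkdir -p pics; ls; python3 - <<'E'
from cell import arm
import cv2,numpy as np
np.set_printoptions(precision=4,suppress=True)
print(arm.observe())
for c in("scene","top"):
    im=arm.get_image(c);cv2.imwrite(f"pics/{c}0.png",im[:,:,::-1])
    k=arm.calibration(c);print(c,k)
    for q in("cell_center","tester","groove","bench","tray","vial","dropper"):
        print(q,[(round(d["conf"],2),np.array(d["point"])*[640,400]) for d in arm.place_of(c,q)[:2]])
E
```

```text
pics
{'clock': 0.0, 'joints': array([ 1.1994,  0.4352,  0.0249,  1.5741, -0.0116,  1.134 , -0.0751]), 'dq': array([ 0.0009, -0.    ,  0.0003,  0.0027, -0.0016, -0.0012, -0.0005]), 'joint_efforts': array([ -0.0002, -66.7851,   0.9849, -31.4448,  -0.0605,   0.043 ,
         0.0002]), 'position': array([ 0.1658, -0.6021,  0.226 ]), 'ee_rot': array([-3.1118, -0.4207,  0.0005]), 'force': array([0.4536, 0.0549, 0.2682]), 'ft_torque': array([ 0.012 ,  0.0164, -0.028 ]), 'gripper_force': 0.0, 'width': 1.00095148121743}
scene {'K': array([[397.6216,   0.    , 321.9388],
       [  0.    , 397.6216, 197.273 ],
       [  0.    ,   0.    ,   1.    ]]), 'k1': -0.024649190881117364, 'T': array([[ 0.4018,  0.7658, -0.5021,  0.9547],
       [ 0.9157, -0.3416,  0.2117, -0.166 ],
       [-0.0094, -0.5448, -0.8385,  0.7119],
       [ 0.    ,  0.    ,  0.    ,  1.    ]])}
cell_center [(0.66, array([263.872, 230.52 ])), (0.35, array([400. , 179.8]))]
tester [(0.75, array([400.  , 193.68]))]
groove [(0.67, array([399.488, 177.8  ]))]
bench [(0.65, array([398.4, 181.8]))]
tray [(0.88, array([251.584, 237.92 ]))]
vial [(0.61, array([400.384, 191.68 ]))]
dropper [(0.93, array([230.208, 269.4  ]))]
top {'K': array([[513.7805,   0.    , 308.0839],
       [  0.    , 513.7805, 196.2763],
       [  0.    ,   0.    ,   1.    ]]), 'k1': -0.16086238368341663, 'T': array([[ 0.0148, -0.9994,  0.0306,  0.5256],
       [-0.9998, -0.0151, -0.011 , -0.0198],
       [ 0.0114, -0.0304, -0.9995,  0.9128],
       [ 0.    ,  0.    ,  0.    ,  1.    ]])}
cell_center []
tester [(0.73, array([198.08, 180.4 ]))]
groove [(0.61, array([192.192, 175.4  ]))]
bench [(0.62, array([190.08, 179.48]))]
tray [(0.74, array([380.608, 199.08 ])), (0.74, array([400.768, 216.   ]))]
vial [(0.57, array([401.024, 214.32 ]))]
dropper [(0.87, array([406.08, 165.4 ]))]
```

View pics/scene0.png

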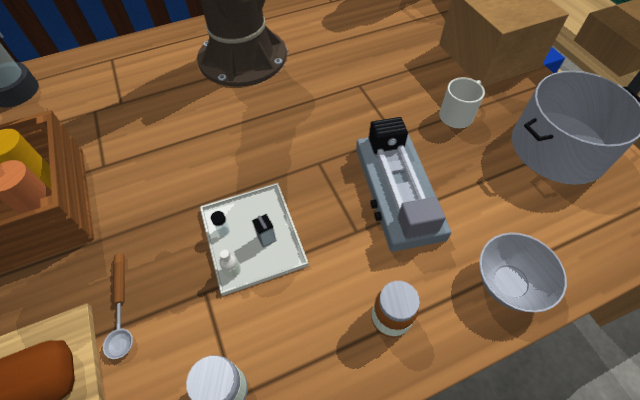

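View pics/top0.png

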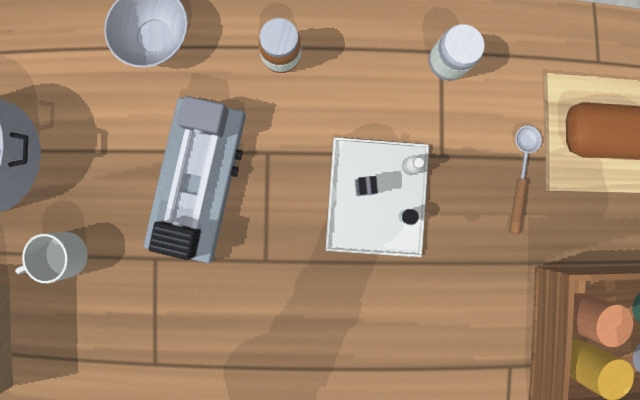

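The scene view shows the cell at about (263,228) on the tray, with the tester at (400,185). The top view has the cell at (367,185), the detector housing at (204,115) and the lamp at (174,240). Next I'll crop in for orientation.

```bash
python3 - <<'E'
import cv2,numpy as np
t=cv2.imread("pics/top0.png");s=cv2.imread("pics/scene0.png")
f=lambda im,x,y,w,h,k:cv2.resize(im[y:y+h,x:x+w],None,fx=k,fy=k,interpolation=cv2.INTER_CUBIC)
a=f(t,340,165,60,40,6.5);b=f(s,240,205,60,40,6.5);c=f(t,135,85,130,190,3)
L=np.vstack([a,b]);L=cv2.copyMakeBorder(L,0,c.shape[0]-L.shape[0],0,0,0) if c.shape[0]>L.shape[0] else L
c=cv2.copyMakeBorder(c,0,L.shape[0]-c.shape[0],0,0,0)
cv2.imwrite("pics/crop1.png",np.hstack([L,c]))
E
```

```text
(no output)
```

View pics/crop1.png

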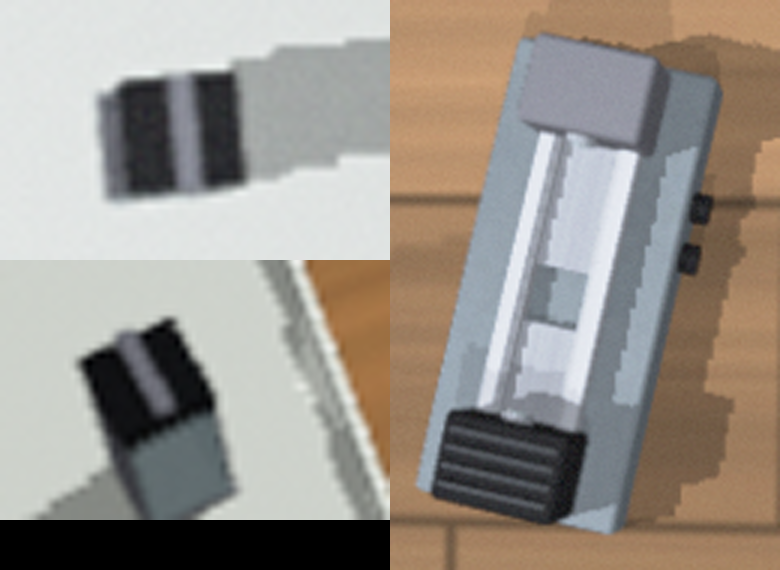

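The crop shows the ridge running near-vertical in the top view, so the cell's x axis is roughly world x, with the cap centre near (368,185). It also shows a darker recess band in the groove at about top pixel (190,184). I'll fit the tester pose and the cell using both views.

```bash
cat > h.py <<'E'
import numpy as np, cv2
from scipy.optimize import least_squares
from cell import arm
CAL={c:arm.calibration(c) for c in("scene","top")}
def proj(c,P):
    k=CAL[c];T=k["T"];p=(np.atleast_2d(P)-T[:3,3])@T[:3,:3]
    s=p[:,:2]/p[:,2:];s=s*(1+k["k1"]*(s**2).sum(1,keepdims=True))
    return s@k["K"][:2,:2].T+k["K"][:2,2]
def place(L,x,y,yaw,z=0):
    L=np.atleast_2d(L);c,s=np.cos(yaw),np.sin(yaw)
    return np.c_[L[:,0]*c-L[:,1]*s+x,L[:,0]*s+L[:,1]*c+y,L[:,2]+z]
def tri(uvs,uvt):
    return least_squares(lambda p:np.r_[(proj("scene",p)-uvs)[0],(proj("top",p)-uvt)[0]],[.5,-.1,.05])
def rect(hx,hy,z,cx=0):return [[cx+hx,hy,z],[cx+hx,-hy,z],[cx-hx,-hy,z],[cx-hx,hy,z]]
E
python3 - <<'E'
from h import *
np.set_printoptions(precision=4,suppress=True)
ims={c:cv2.imread(f"pics/{c}0.png") for c in CAL}
# cell: cap hull in both views
r={}
for c,b in(("top",(350,170,385,200)),("scene",(248,208,285,245))):
    x0,y0,x1,y1=b;g=ims[c][y0:y1,x0:x1].max(2)
    n,l,st,ce=cv2.connectedComponentsWithStats((g<75).astype(np.uint8))
    m=np.isin(l,[i for i in range(1,n) if st[i,4]>25]).astype(np.uint8)
    pts=cv2.findNonZero(m)
    rc=cv2.minAreaRect(pts);r[c]=cv2.boxPoints(rc)+[x0,y0];print(c,m.sum(),np.array(rc[0])+[x0,y0],rc[1:])
# top-picked corners of cap
off=lambda P,x,y,k:(np.array(P)+.5)/k-.5+[x,y]
ct=off([(122,78),(240,72),(245,186),(128,193)],340,165,6.5)
cs=off([(80,100),(172,62),(213,148),(122,185)],240,205,6.5)
s=tri(cs.mean(0),ct.mean(0));print("cap centre",s.x,s.fun)
# tester
lt=off([(449-390,408),(587-390,432),(558-390,524),(432-390,492)],135,85,3)
dt=off([(540-390,33),(662-390,60),(643-390,150),(520-390,125)],135,85,3)
for c0,l,n in((lt,.105,"lamp"),(dt,-.105,"det")):
    f=least_squares(lambda p:(proj("top",[*p,.099])-c0.mean(0))[0],[.5,.2]);print(n,f.x)
# initial network values
for n,a,b in(("tester",(400,193.7),(198.1,180.4)),("groove",(399.5,177.8),(192.2,175.4)),("bench",(398.4,181.8),(190.1,179.5)),("dropper",(230.2,269.4),(406.1,165.4))):
    s=tri(np.array(a),np.array(b));print(n,s.x,s.fun)
rc=tri(np.array([402,180.]),np.array([190.,184.]))
E
```

```text
top 205 [367.3484 185.332 ] ((16.1153621673584, 17.654470443725586), 84.80557250976562)
scene 231 [263.5274 227.7603] ((23.83504867553711, 17.710765838623047), 65.55604553222656)
cap centre [ 0.5723 -0.1282  0.0597] [-0.2503  0.0146 -0.215  -0.0644]
lamp [0.4785 0.1851]
det [0.678  0.1441]
tester [ 0.5808  0.1724 -0.0123] [-1.7566  0.1991 -1.3409 -0.6326]
groove [0.5833 0.1647 0.0556] [ 1.1328 -0.1308  0.8605  0.411 ]
bench [0.5773 0.1725 0.0297] [ 2.1064 -0.2425  1.5966  0.76  ]
dropper [ 0.6105 -0.2088  0.0021] [ 2.4719 -0.1171  2.2883  0.5908]
```

```bash
python3 - <<'E'
import cv2
s=cv2.imread("pics/scene0.png")
cv2.imwrite("pics/crop2.png",cv2.resize(s[105:260,345:465],None,fx=3.8,fy=3.8,interpolation=cv2.INTER_CUBIC))
E
```

```text
(no output)
```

View pics/crop2.png

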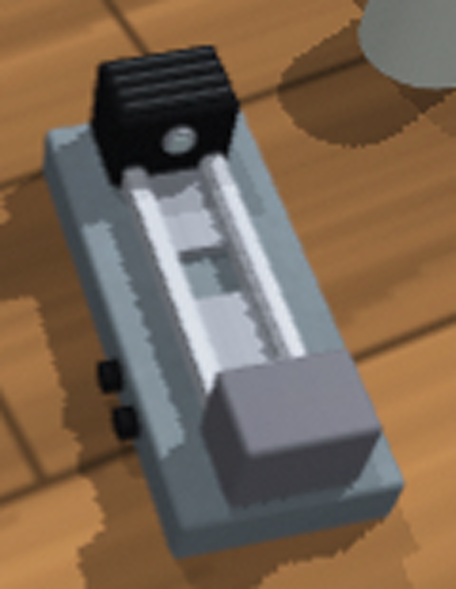

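The recess band is also visible here, at scene pixel (398,177). Now I'll do a joint fit on the picked corners and draw an overlay check.

```bash
python3 - <<'E'
from h import *
np.set_printoptions(precision=4,suppress=True)
off=lambda P,x,y,k:(np.array(P)+.5)/k-.5+[x,y]
ims={c:cv2.imread(f"pics/{c}0.png") for c in CAL}
H=.099
T_l=np.array([(.08,-.035,H),(.08,.035,H),(.13,.035,H),(.13,-.035,H),(-.13,-.035,H),(-.13,.035,H),(-.08,.035,H),(-.08,-.035,H)])
T_p=off([(59,408),(197,432),(168,524),(42,492),(150,33),(265,60),(245,148),(130,125)],135,85,3)
S_l=np.array([(.08,.035,H),(.08,-.035,H),(.13,-.035,H),(.13,.035,H),(-.08,.035,H),(-.08,-.035,H),(-.13,-.035,H),(-.13,.035,H),(.135,.06,.038),(-.135,.06,.038)])
S_p=off([(100,108),(237,97),(213,48),(103,63),(218,375),(345,352),(380,430),(248,457),(48,135),(175,532)],345,105,3.8)
rt=lambda q:(proj("top",place(T_l,*q))-T_p);rs=lambda q:(proj("scene",place(S_l,*q))-S_p)
for n,g in(("both",lambda q:np.r_[rt(q).ravel(),rs(q).ravel()]),("top",lambda q:rt(q).ravel()),("scene",lambda q:rs(q).ravel())):
    f=least_squares(g,[.58,.165,2.94],loss="soft_l1",f_scale=.7);print(n,f.x,np.degrees(f.x[2]));
    if n=="both":q=f.x;print(rt(q).round(1).tolist(),rs(q).round(1).tolist())
# cell pose fit: cap corners
ct=off([(122,78),(240,72),(245,186),(128,193)],340,165,6.5)
cs=off([(80,100),(172,62),(213,148),(122,185)],240,205,6.5)
L=np.array([(.015,.015,0),(.015,-.015,0),(-.015,-.015,0),(-.015,.015,0)])
cs=cs # scene order: TL,TR,BR,BL; match to world by nearest
def rc(p):
    P=place(L,p[0],p[1],p[3],p[2]);a=proj("top",P)-ct;b=proj("scene",P)
    d=np.linalg.norm(b[:,None]-cs[None],axis=2);return np.r_[a.ravel(),(b-cs[d.argmin(1)]).ravel()]
fc=least_squares(rc,[.572,-.128,.068,0.04]);print("cell",fc.x,np.degrees(fc.x[3]),fc.fun.round(1))
fz=least_squares(lambda p:rc([p[0],p[1],.068,p[2]]),[.572,-.128,0.04]);print("cell z68",fz.x,fz.fun.round(1))
# recess middle
for c,uv in(("top",(190.,184.)),("scene",(345+203/3.8,105+272/3.8))):
    f=least_squares(lambda p:(proj(c,[*p,.042])-uv)[0],q[:2]);d=f.x-q[:2]
    print("recess",c,f.x,"along",d@[np.cos(q[2]),np.sin(q[2])],"across",d@[-np.sin(q[2]),np.cos(q[2])])
out=[]
for c,b,k in(("top",(135,85,265,275),3),("scene",(345,105,465,260),3.6)):
    x0,y0,x1,y1=b;im=cv2.resize(ims[c][y0:y1,x0:x1],None,fx=k,fy=k,interpolation=cv2.INTER_CUBIC)
    for R in(rect(.025,.035,H,.105),rect(.025,.035,H,-.105),rect(.135,.06,.038),rect(.08,.0205,.056),rect(.08,.0285,.056),rect(.135,.06,0)):
        P=((proj(c,place(R,*q))-[x0,y0]+.5)*k-.5).round().astype(np.int32);cv2.polylines(im,[P],True,(0,0,255),1)
    out.append(im)
h=max(o.shape[0] for o in out)
cv2.imwrite("pics/ov.png",np.hstack([cv2.copyMakeBorder(o,0,h-o.shape[0],0,0,0) for o in out]))
E
```

```text
both [0.5811 0.1653 2.9391] 168.39979433681182
[[0.8, -1.3], [-3.3, 0.3], [-0.3, 0.3], [-0.1, 1.1], [-0.1, -3.3], [3.3, -3.5], [2.9, -2.8], [-0.7, -4.1]] [[4.0, 3.2], [0.6, 0.6], [-0.7, -3.7], [-3.5, -2.4], [-2.5, -2.5], [0.3, -3.3], [1.2, -1.0], [-1.5, -0.7], [-2.8, -1.8], [0.3, 0.3]]
top [0.5782 0.1655 2.9408] 168.49770280042483
scene [0.5837 0.1648 2.9333] 168.0650718811266
cell [ 0.5723 -0.1282  0.0599  0.0587] 3.366078423148933 [-0.1 -0.3 -0.4 -0.1 -0.3  0.3 -0.2 -0.   0.  -0.8 -0.9  0.1 -0.4  0.6
  0.1  0.2]
cell z68 [ 0.5737 -0.1278  0.0588] [ 0.2 -1.5  0.1 -1.4  0.2 -0.8  0.2 -1.1  0.  -2.3 -1.  -1.4 -0.6 -1.
  0.1 -1.5]
recess top [0.5702 0.1726] along 0.012207564073859088 across -0.004917706303409632
recess scene [0.5713 0.1688] along 0.01029655182196884 across -0.0013931019945102002
```

View pics/ov.png

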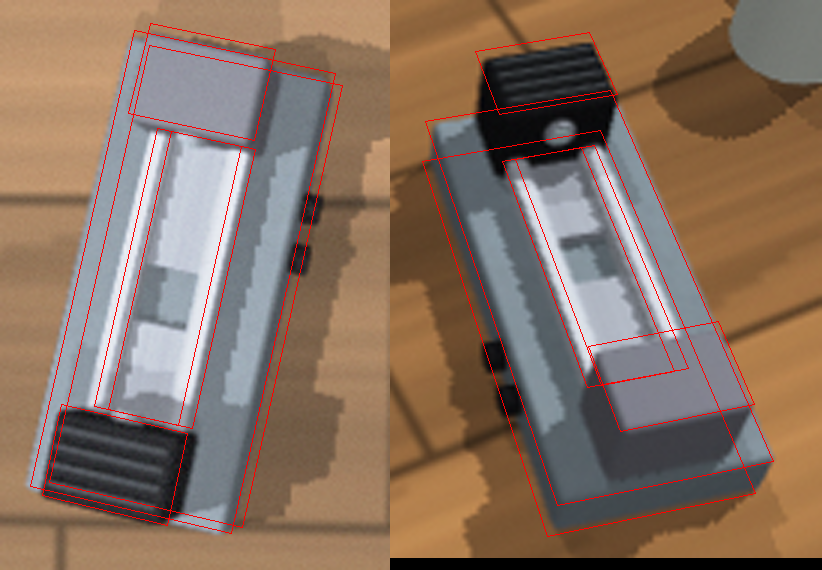

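The housing tops are misfit because their bevelled, same-shade side faces confuse my picks. I'll fit the whole silhouette instead, with masks in both views.

```bash
cat > sil.py <<'E'
from h import *
from scipy.optimize import minimize
from scipy.spatial import ConvexHull
np.set_printoptions(precision=4,suppress=True)
K=6
def box(hx,hy,z0,z1,cx=0):return np.array(rect(hx,hy,z0,cx)+rect(hx,hy,z1,cx))
TEST=[box(.135,.06,0,.038),box(.025,.035,0,.099,.105),box(.025,.035,0,.099,-.105)]
def render(c,q,parts,b,sh=(0,0)):
    x0,y0,x1,y1=b;m=np.zeros(((y1-y0)*K,(x1-x0)*K),np.uint8)
    for L in parts:
        P=(proj(c,place(L,*q))+sh-[x0,y0]+.5)*K-.5
        cv2.fillConvexPoly(m,(P[ConvexHull(P).vertices]*16).round().astype(np.int32),255,shift=4)
    return cv2.resize(m,(x1-x0,y1-y0),interpolation=cv2.INTER_AREA)/255.
def fit(masks,parts,q0,boxes,free=False):
    cams=list(masks)
    def cost(p):
        e=0
        for i,c in enumerate(cams):
            sh=p[3+2*i:5+2*i]*1000 if free else (0,0)
            e+=np.abs(render(c,[*p[:2],p[2]*5],parts,boxes[c],sh)-masks[c]).sum()
            if free:e+=8*(np.array(sh)**2).sum()
        return e
    p0=np.r_[q0[0],q0[1],q0[2]/5,np.zeros(2*len(cams)*free)]
    r=minimize(cost,p0,method="Nelder-Mead",options=dict(initial_simplex=np.vstack([p0]+[p0+.006*np.eye(len(p0))[i]/(4 if i>2 else 1) for i in range(len(p0))]),maxiter=900,xatol=1e-5))
    return np.r_[r.x[:2],r.x[2]*5,r.x[3:]*1000],r.fun
E
cat > t.py <<'E'
from sil import *
ims={c:arm.get_image(c)[:,:,::-1] for c in CAL}
B={"top":(135,85,265,275),"scene":(345,105,465,260)};M={}
for c in CAL:
    rg=arm.regions_of(c,"tester");print(c,[(round(d["conf"],2),int(d["region"].sum())) for d in rg[:2]])
    x0,y0,x1,y1=B[c];m=rg[0]["region"].astype(np.uint8)[y0:y1,x0:x1]
    M[c]=cv2.morphologyEx(m,cv2.MORPH_OPEN,np.ones((7,7),np.uint8)).astype(float)
q0=[.581,.165,2.939]
for n,ms,fr in(("top",{"top":M["top"]},0),("scene",{"scene":M["scene"]},0),("both",M,0),("both free",M,1)):
    q,e=fit(ms,TEST,q0,B,bool(fr));print(n,q,np.degrees(q[2]),e)
out=[]
for c,k in(("top",3),("scene",3.6)):
    x0,y0,x1,y1=B[c];im=cv2.resize(ims[c][y0:y1,x0:x1],None,fx=k,fy=k,interpolation=cv2.INTER_CUBIC)
    sh=q[3:5] if c==list(M)[0] else q[5:7]
    mm=cv2.resize(M[c],None,fx=k,fy=k);cs,_=cv2.findContours((mm>.5).astype(np.uint8),0,1);cv2.drawContours(im,cs,-1,(0,200,0),1)
    for R in(rect(.025,.035,.099,.105),rect(.025,.035,.099,-.105),rect(.135,.06,.038),rect(.08,.0205,.056),rect(.08,.0285,.056),rect(.135,.06,0)):
        P=((proj(c,place(R,*q[:3]))+sh-[x0,y0]+.5)*k-.5).round().astype(np.int32);cv2.polylines(im,[P],True,(0,0,255),1)
    out.append(im)
h=max(o.shape[0] for o in out)
cv2.imwrite("pics/ov2.png",np.hstack([cv2.copyMakeBorder(o,0,h-o.shape[0],0,0,0) for o in out]))
E
python3 t.py
```

```text
scene [(0.66, 7627), (0.42, 315)]
top [(0.89, 11264)]
top [0.5794 0.1696 2.9308] 167.91988758774596 408.56862745098044
scene [0.5795 0.1668 2.9298] 167.86529884570285 400.3450980392157
both [0.5791 0.1689 2.9297] 167.85811833916478 874.6470588235295
both free [ 0.5787  0.1688  2.928  -0.2462  1.1007 -0.3744 -0.1228] 167.7603104243418 808.0893951706583
```

View pics/ov2.png

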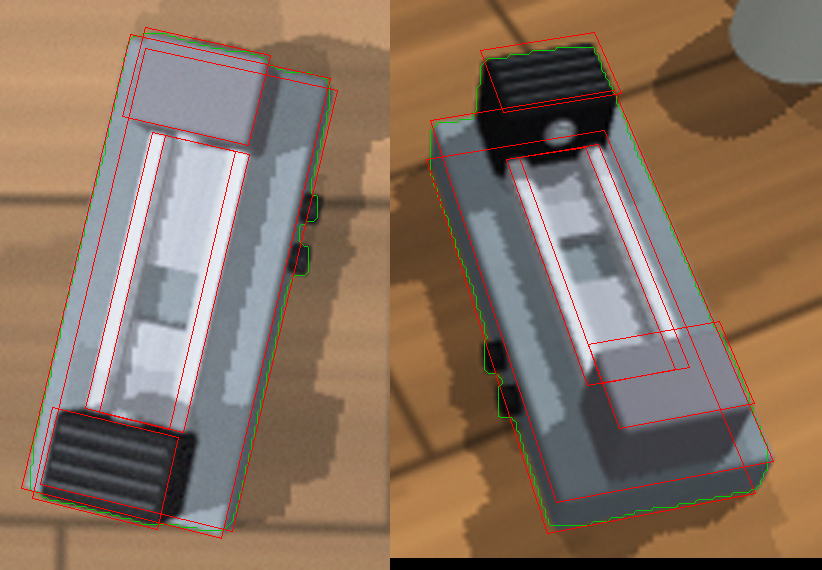

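The base outline and walls now fit in both views, giving the tester at about (0.579, 0.1685) with yaw 167.85°. The recess looks roughly +8 mm toward the lamp. Next: refine the cell position and work out the approach move.

```bash
cat > mv.py <<'E'
import numpy as np
from scipy.spatial.transform import Rotation as R
from cell import arm
def go(x,y,z,yaw):
    s=arm.observe();A=R.from_rotvec(s["ee_rot"]).as_matrix();yw=np.degrees(np.arctan2(A[1,0],A[0,0]))
    d=A.T@(np.array([x,y,z])-s["position"]);t=(yw-yaw+90)%180-90
    print("t",round(s["clock"],2),"pos",s["position"].round(4),"yaw",round(yw,2),"tilt",A[:,2].round(4),"F",s["force"].round(2),"w",round(s["width"]*92,1),"g",round(s["gripper_force"],1))
    print("shift mm",(d*1000).round(1),"twist deg",round(t,2),"=",round(t/90,4))
E
python3 - <<'E'
from sil import *
off=lambda P,x,y,k:(np.array(P)+.5)/k-.5+[x,y]
ct=off([(122,78),(240,72),(245,186),(128,193)],340,165,6.5)
f=least_squares(lambda p:(proj("top",[*p,.068])-ct.mean(0))[0],[.57,-.13]);print("top z68",f.x)
# scene silhouettes of whole cell (dark on white), shadow excluded by hand points: top far edge & bottom near corners
cs=off([(80,100),(172,62)],240,205,6.5).mean(0)   # far top edge middle (+-)
c=np.r_[f.x,.068];y=np.radians(3.4)
L=[(.015,.015,.068),(.015,-.015,.068),(-.015,-.015,.068),(-.015,.015,.068),(.015,-.015,.004),(-.015,-.015,.004),(.015,.015,.004)]
print("scene corners in crop1 left-bottom coords:",((proj("scene",place(L,*f.x,y))-[240,205]+.5)*6.5-.5+[0,260]).round(0).tolist())
for q in("vial","dropper"):
    for cam in CAL:
        p=arm.place_of(cam,q)
        print(q,cam,[(round(d["conf"],2),least_squares(lambda v:(proj(cam,[*v,.004])-np.array(d["point"])*[640,400])[0],[.57,-.13]).x) for d in p[:2]])
for cam,uv in(("top",(189.7,183.7)),("scene",(345+202.5/3.6,105+260/3.6))):
    v=least_squares(lambda v:(proj(cam,[*v,.044])-uv)[0],[.57,.17]).x-[.579,.1685];a=np.radians(167.85);print("recess",cam,v@[np.cos(a),np.sin(a)],v@[-np.sin(a),np.cos(a)])
from mv import go
go(*f.x,.15,3.4)
E
```

```text
top z68 [ 0.5717 -0.1275]
scene corners in crop1 left-bottom coords: [[212.0, 387.0], [114.0, 430.0], [75.0, 348.0], [171.0, 307.0], [145.0, 530.0], [108.0, 452.0], [236.0, 489.0]]
vial scene [(0.71, array([ 0.5261, -0.1985]))]
vial top [(0.72, array([ 0.5178, -0.2016]))]
dropper scene [(0.56, array([ 0.618 , -0.2131]))]
dropper top [(0.7, array([ 0.6086, -0.2067]))]
recess top 0.009115433218969368 -0.00234019139770007
recess scene 0.003436323685934666 -0.0031535219121344503
t 1.2 pos [ 0.166  -0.6026  0.2267] yaw 15.4 tilt [ 0. -0. -1.] F [-0.33 -0.78 -0.3 ] w 92.2 g 0.0
shift mm [ 517.3 -350.3   76.7] twist deg 12.0 = 0.1333
```

```bash
python3 - <<'E'
import cv2
s=cv2.imread("pics/scene0.png").max(2);print(" "*4,list(range(250,280)))
for r in range(210,248):print(r,*["%3d"%v for v in s[r,250:280]])
E
```

```text
[250, 251, 252, 253, 254, 255, 256, 257, 258, 259, 260, 261, 262, 263, 264, 265, 266, 267, 268, 269, 270, 271, 272, 273, 274, 275, 276, 277, 278, 279]
210 210 210 210 210 210 209 209 211 210 210 210 209 210 211 210 210 211 210 209 210 210 210 211 210 210 210 209 210 209 210
211 210 209 210 210 209 210 210 210 210 210 210 209 210 210 209 210 210 210 210 210 210 210 210 211 210 210 210 209 210 210
212 210 209 210 210 209 210 210 210 210 211 209 209 210 210 210 209 209 209 210 210 210 209 210 210 210 210 210 210 209 210
213 210 210 209 210 210 209 210 211 210 210 209 210 210 210 202 189 189 203 210 210 210 210 210 210 210 210 210 210 210 210
214 210 209 210 209 210 210 209 210 209 207 208 209 201 189 147  63  74 173 210 211 210 209 209 210 211 209 210 209 210 209
215 209 209 210 211 210 210 210 205 196 183 183 189 146  63  19  18  67 157 202 210 210 209 210 210 210 209 210 209 210 210
216 209 210 210 210 210 209 210 182 135 119 116  79  19  20  20  20  20  69 170 210 209 210 210 210 210 210 210 210 209 210
217 210 210 210 211 209 201 192 146 105 120 120  84  27  20  20  20  20  21 143 2
[... 3062 characters left out ...]
  89  68  86 108 111 111 111 112 112 108 102  97 108 131 181 210 210 210 209 209
243 137 136 137 136 136 137 137 136 135 136 113  76  81 102 111 112 112 109 103  97  90 118 182 210 209 210 210 210 209 209
244 137 136 136 136 136 136 136 136 136 136 123  92  77  96 111 108 103  97  90  99 140 190 210 209 210 210 210 209 210 210
245 138 135 137 137 137 136 135 137 137 137 137 118  84  87 100  97  90  99 139 161 188 210 209 210 211 210 209 210 208 209
246 136 136 136 136 135 135 137 135 135 135 136 122  94  82  86 101 140 161 189 209 209 210 209 210 210 209 210 209 209 210
247 135 136 136 137 135 136 136 137 136 136 136 136 124 110 124 136 180 209 209 209 209 209 210 210 210 210 209 209 209 210
```

The pixel rows show the cell's edges agreeing with 64 mm height within about 1 px, so my earlier picks were the problem. Grasp target is (0.5725, -0.1278) at yaw 3.4°, and I'll travel high over the box.

Request:
{"name": "move_arm", "arguments": {"motion": [{"tz": -0.04},{"tz": -0.04},{"tx": 0.037,"ty": -0.025},{"tx": 0.037,"ty": -0.025},{"tx": 0.037,"ty": -0.025},{"tx": 0.037,"ty": -0.025},{"tx": 0.037,"ty": -0.025},{"tx": 0.037,"ty": -0.025},{"tx": 0.037,"ty": -0.025},{"tx": 0.037,"ty": -0.025},{"tx": 0.037,"ty": -0.025},{"tx": 0.037,"ty": -0.025}], "gripper": -0.22, "squeeze": 10}}

```text
invalid input
```

Request:
{"name": "move_arm", "arguments": {"motion": [{"tx": 0.037,"ty": -0.025},{"tx": 0.037,"ty": -0.025},{"tx": 0.037,"ty": -0.025},{"tx": 0.037,"ty": -0.025},{"tz": 0.04,"twist": 0.0333},{"tz": 0.04,"twist": 0.0333},{"tz": 0.04,"twist": 0.0333},{"tz": 0.03,"twist": 0.0333},{},{}]}}

```text
invalid input
```

```bash
python3 - <<'E'
from mv import go
go(.5725,-.1278,.033,3.4)
from cell import arm
import cv2,numpy as np
a=arm.get_image("scene")[160:300,190:330,::-1];b=arm.get_image("top")[130:260,320:450,::-1]
f=lambda i:cv2.resize(i,(390,390),interpolation=cv2.INTER_CUBIC)
cv2.imwrite("pics/g1.png",np.hstack([f(a),f(b)]))
E
```

```text
t 1.2 pos [ 0.166  -0.6026  0.2267] yaw 15.4 tilt [ 0. -0. -1.] F [-0.33 -0.78 -0.3 ] w 92.2 g 0.0
shift mm [ 518.  -349.8  193.7] twist deg 12.0 = 0.1333
```

View pics/g1.png

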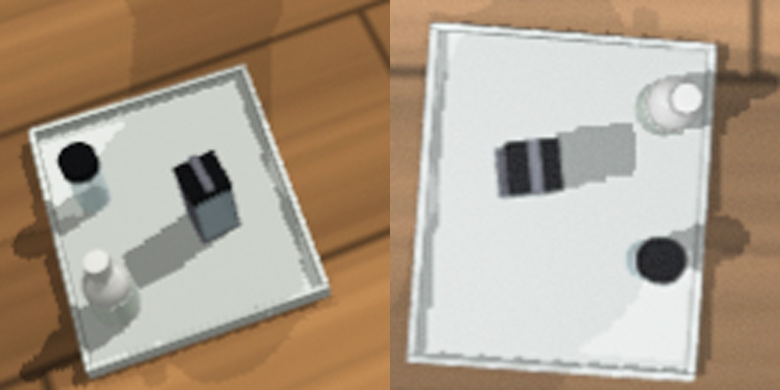

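Those moves were refused, so nothing has moved and the picture just shows the tray untouched. I'll resend with every key in each row.

Request:
{"name": "move_arm", "arguments": {"motion": [{"tx": 0,"ty": 0,"tz": -0.04,"twist": 0},{"tx": 0,"ty": 0,"tz": -0.04,"twist": 0},{"tx": 0.037,"ty": -0.025,"tz": 0,"twist": 0},{"tx": 0.037,"ty": -0.025,"tz": 0,"twist": 0},{"tx": 0.037,"ty": -0.025,"tz": 0,"twist": 0},{"tx": 0.037,"ty": -0.025,"tz": 0,"twist": 0},{"tx": 0.037,"ty": -0.025,"tz": 0,"twist": 0},{"tx": 0.037,"ty": -0.025,"tz": 0,"twist": 0},{"tx": 0.037,"ty": -0.025,"tz": 0,"twist": 0},{"tx": 0.037,"ty": -0.025,"tz": 0,"twist": 0},{"tx": 0.037,"ty": -0.025,"tz": 0,"twist": 0},{"tx": 0.037,"ty": -0.025,"tz": 0,"twist": 0}], "gripper": -0.22, "squeeze": 10}}

```text
clock: 2.5
position: [0.4572, -0.2618, 0.307]
ee_rot: [3.113, 0.42, 0.001]
force: [1.4, 0.1, 0.4]
width: 0.608
gripper_force: 0.0
```

Request:
{"name": "move_arm", "arguments": {"motion": [{"tx": 0.037,"ty": -0.025,"tz": 0,"twist": 0},{"tx": 0.037,"ty": -0.025,"tz": 0,"twist": 0},{"tx": 0.037,"ty": -0.025,"tz": 0,"twist": 0},{"tx": 0.037,"ty": -0.025,"tz": 0,"twist": 0},{"tx": 0,"ty": 0,"tz": 0.04,"twist": 0.0333},{"tx": 0,"ty": 0,"tz": 0.04,"twist": 0.0333},{"tx": 0,"ty": 0,"tz": 0.04,"twist": 0.0333},{"tx": 0,"ty": 0,"tz": 0.03,"twist": 0.0333},{"tx": 0,"ty": 0,"tz": 0,"twist": 0},{"tx": 0,"ty": 0,"tz": 0,"twist": 0},{"tx": 0,"ty": 0,"tz": 0,"twist": 0}]}}

```text
clock: 3.6
position: [0.5739, -0.1277, 0.1588]
ee_rot: [3.14, 0.095, 0.005]
force: [0.4, -0.5, 0.6]
width: 0.608
gripper_force: 0.0
```

```bash
python3 - <<'E'
from mv import go
go(.5725,-.1278,.033,3.4)
from cell import arm
import cv2,numpy as np
a=arm.get_image("scene")[130:300,180:350,::-1];b=arm.get_image("top")[120:270,310:460,::-1]
f=lambda i:cv2.resize(i,(390,390),interpolation=cv2.INTER_CUBIC)
cv2.imwrite("pics/g2.png",np.hstack([f(a),f(b)]))
E
```

```text
t 3.6 pos [ 0.5739 -0.1277  0.1588] yaw 3.47 tilt [ 3.2e-03 -5.0e-04 -1.0e+00] F [ 0.41 -0.47  0.59] w 56.0 g 0.0
shift mm [-1.700e+00 -1.000e-01  1.258e+02] twist deg 0.07 = 0.0008
```

View pics/g2.png

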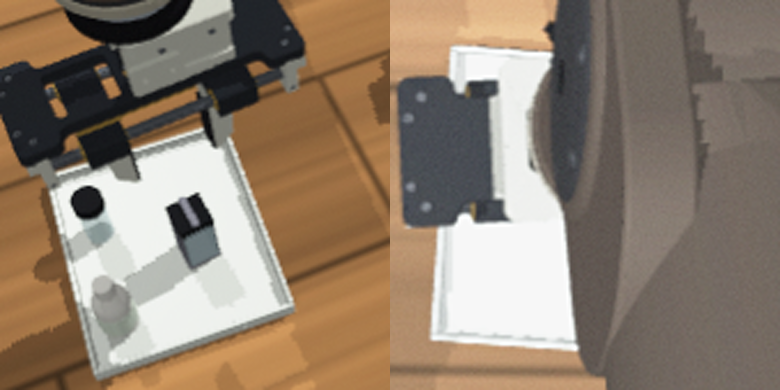

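```bash
python3 - <<'E'
from h import *
from mv import go
p=np.array([.5739,-.1277,.1588]);u=np.array([-.06,.998,0])
print(proj("scene",[p,p+.028*u,p-.028*u,p+.046*u,p-.046*u]).round(1).tolist())
E
```

```text
[[254.4, 195.3], [269.9, 188.8], [238.7, 201.8], [279.6, 184.8], [228.4, 206.1]]
```

The observed fingertips match the projection of the TCP within about 2 px, and the cell sits directly below them. Descending now.

Request:
{"name": "move_arm", "arguments": {"motion": [{"tx": -0.0015,"ty": 0,"tz": 0.03,"twist": 0},{"tx": 0,"ty": 0,"tz": 0.035,"twist": 0},{"tx": 0,"ty": 0,"tz": 0.03,"twist": 0},{"tx": 0,"ty": 0,"tz": 0.02,"twist": 0},{"tx": 0,"ty": 0,"tz": 0.01,"twist": 0},{"tx": 0,"ty": 0,"tz": 0,"twist": 0},{"tx": 0,"ty": 0,"tz": 0,"twist": 0}]}}

```text
clock: 4.4
position: [0.5719, -0.1278, 0.033]
ee_rot: [3.14, 0.094, 0.003]
force: [0.1, 0.3, -0.0]
width: 0.611
gripper_force: 0.0
```

Request:
{"name": "move_arm", "arguments": {"motion": [{"tx": 0,"ty": 0,"tz": 0,"twist": 0},{"tx": 0,"ty": 0,"tz": 0,"twist": 0},{"tx": 0,"ty": 0,"tz": 0,"twist": 0},{"tx": 0,"ty": 0,"tz": 0,"twist": 0},{"tx": 0,"ty": 0,"tz": 0,"twist": 0},{"tx": 0,"ty": 0,"tz": 0,"twist": 0},{"tx": 0,"ty": 0,"tz": 0,"twist": 0},{"tx": 0,"ty": 0,"tz": 0,"twist": 0}], "gripper": 1, "squeeze": 8}}

```text
clock: 5.2
position: [0.5713, -0.1278, 0.0322]
ee_rot: [3.14, 0.093, 0.001]
force: [-0.8, 0.6, 6.7]
width: 0.332
gripper_force: 7.8
```

```bash
python3 - <<'E'
from mv import go
go(.5725,-.1278,.033,3.4)
E
```

```text
t 5.2 pos [ 0.5713 -0.1278  0.0322] yaw 3.41 tilt [ 6.e-04 -2.e-04 -1.e+00] F [-0.78  0.6   6.73] w 30.5 g 7.8
shift mm [ 1.2  0.1 -0.8] twist deg 0.01 = 0.0001
```

Gripped: width is 30.5 mm, and the cell's bottom is 28 mm below the TCP. Lifting and carrying it to the groove.

Request:
{"name": "move_arm", "arguments": {"motion": [{"tx": 0,"ty": 0,"tz": 0,"twist": 0},{"tx": 0,"ty": 0,"tz": -0.01,"twist": 0},{"tx": 0,"ty": 0,"tz": -0.03,"twist": 0},{"tx": 0,"ty": 0,"tz": -0.04,"twist": 0},{"tx": 0,"ty": 0,"tz": -0.04,"twist": 0},{"tx": 0,"ty": 0,"tz": -0.01,"twist": 0},{"tx": 0,"ty": 0,"tz": 0,"twist": 0}], "squeeze": 14}}

```text
clock: 5.9
position: [0.572, -0.1278, 0.1638]
ee_rot: [3.139, 0.093, 0.006]
force: [0.3, 0.0, -1.5]
width: 0.333
gripper_force: 13.7
```

Request:
{"name": "move_arm", "arguments": {"motion": [{"tx": 0.0033,"ty": -0.0293,"tz": 0,"twist": 0},{"tx": 0.0033,"ty": -0.0293,"tz": 0,"twist": 0},{"tx": 0.0033,"ty": -0.0293,"tz": 0,"twist": 0},{"tx": 0.0033,"ty": -0.0293,"tz": 0,"twist": 0},{"tx": 0.0033,"ty": -0.0293,"tz": 0,"twist": 0},{"tx": 0.0033,"ty": -0.0293,"tz": 0,"twist": 0},{"tx": 0.0033,"ty": -0.0293,"tz": 0,"twist": 0},{"tx": 0.0033,"ty": -0.0293,"tz": 0,"twist": 0},{"tx": 0.0033,"ty": -0.0293,"tz": 0,"twist": 0},{"tx": 0.0033,"ty": -0.0293,"tz": 0,"twist": 0}]}}

```text
clock: 6.9
position: [0.5852, 0.1674, 0.1595]
ee_rot: [3.139, 0.093, -0.005]
force: [-0.3, -0.2, -1.1]
width: 0.331
gripper_force: 13.7
```

Request:
{"name": "move_arm", "arguments": {"motion": [{"tx": 0,"ty": 0,"tz": 0,"twist": 0.0432},{"tx": 0,"ty": 0,"tz": 0,"twist": 0.0432},{"tx": 0,"ty": 0,"tz": 0,"twist": 0.0432},{"tx": 0,"ty": 0,"tz": 0,"twist": 0.0432},{"tx": 0,"ty": 0,"tz": 0,"twist": 0},{"tx": 0,"ty": 0,"tz": 0,"twist": 0},{"tx": 0,"ty": 0,"tz": 0,"twist": 0}]}}

```text
clock: 7.6
position: [0.5861, 0.1665, 0.1609]
ee_rot: [3.124, -0.33, -0.002]
force: [-0.1, -0.3, -1.2]
width: 0.329
gripper_force: 13.7
```

```bash
python3 - <<'E'
from mv import go
go(.5868,.1668,.09,-12.15)
from h import *
a=cv2.resize(arm.get_image("scene")[80:260,310:500,::-1],None,fx=3,fy=3,interpolation=cv2.INTER_CUBIC)
cv2.imwrite("pics/p1.png",a)
print(arm.observe()["ft_torque"])
p=np.array([.5868,.1668]);y=np.radians(-12.15);z=arm.observe()["position"][2]-.028
L=rect(.015,.015,0)+rect(.015,.015,.064);x,yy=arm.observe()["position"][:2]
print(((proj("scene",place(L,x,yy,y,z))-[310,80]+.5)*3-.5).round().tolist())
E
```

```text
t 7.6 pos [0.5861 0.1665 0.1609] yaw -12.05 tilt [-1.2e-03 -5.0e-04 -1.0e+00] F [-0.08 -0.32 -1.2 ] w 30.3 g 13.7
shift mm [ 0.7 -0.5 70.9] twist deg 0.1 = 0.0011
[ 0.03548053  0.03873911 -0.00472501]
[[328.0, 238.0], [282.0, 246.0], [267.0, 209.0], [312.0, 201.0], [350.0, 168.0], [300.0, 176.0], [283.0, 138.0], [332.0, 130.0]]
```

View pics/p1.png

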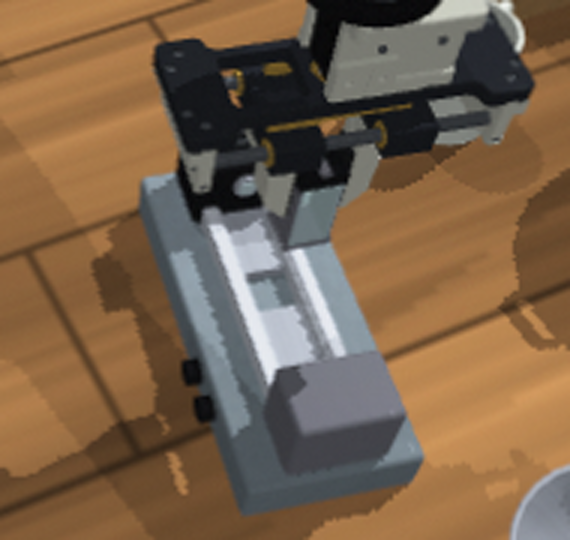

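The cell is held upright, with its bottom edge at about (285,250)–(330,240), within about 1 px of the prediction. Lowering to the groove mouth, then easing in.

Request:
{"name": "move_arm", "arguments": {"motion": [{"tx": 0.0007,"ty": -0.0004,"tz": 0.02,"twist": 0.001},{"tx": 0,"ty": 0,"tz": 0.03,"twist": 0},{"tx": 0,"ty": 0,"tz": 0.017,"twist": 0},{"tx": 0,"ty": 0,"tz": 0.007,"twist": 0},{"tx": 0,"ty": 0,"tz": 0,"twist": 0},{"tx": 0,"ty": 0,"tz": 0,"twist": 0},{"tx": 0,"ty": 0,"tz": 0,"twist": 0}]}}

```text
clock: 8.35
position: [0.588, 0.1673, 0.0889]
ee_rot: [-3.123, 0.335, -0.003]
force: [-0.5, -0.8, -1.0]
width: 0.334
gripper_force: 13.7
```

Request:
{"name": "move_arm", "arguments": {"motion": [{"tx": 0,"ty": 0,"tz": 0.001,"twist": 0},{"tx": 0,"ty": 0,"tz": 0.001,"twist": 0},{"tx": 0,"ty": 0,"tz": 0.001,"twist": 0},{"tx": 0,"ty": 0,"tz": 0.001,"twist": 0},{"tx": 0,"ty": 0,"tz": 0,"twist": 0}]}}

```text
clock: 8.85
position: [0.5871, 0.1669, 0.0835]
ee_rot: [3.124, -0.335, -0.0]
force: [-0.1, -0.4, -0.8]
width: 0.33
gripper_force: 13.7
```

Request:
{"name": "move_arm", "arguments": {"motion": [{"tx": 0,"ty": 0,"tz": 0.001,"twist": 0},{"tx": 0,"ty": 0,"tz": 0.001,"twist": 0},{"tx": 0,"ty": 0,"tz": 0.001,"twist": 0},{"tx": 0,"ty": 0,"tz": 0,"twist": 0}]}}

```text
clock: 9.25
position: [0.5871, 0.1669, 0.0805]
ee_rot: [3.124, -0.335, -0.0]
force: [0.1, 0.7, -1.0]
width: 0.328
gripper_force: 13.7
```

Request:
{"name": "move_arm", "arguments": {"motion": [{"tx": 0,"ty": 0,"tz": 0.001,"twist": 0},{"tx": 0,"ty": 0,"tz": 0.001,"twist": 0},{"tx": 0,"ty": 0,"tz": 0,"twist": 0}]}}

```text
clock: 9.55
position: [0.5871, 0.167, 0.0785]
ee_rot: [3.124, -0.335, -0.0]
force: [-0.2, 0.0, -0.9]
width: 0.333
gripper_force: 13.7
```

```bash
python3 - <<'E'
from mv import go
go(.5868,.1668,.074,-12.15)
E
```

```text
t 9.55 pos [0.5871 0.167  0.0785] yaw -12.23 tilt [-2.e-04 -1.e-04 -1.e+00] F [-0.24  0.02 -0.9 ] w 30.7 g 13.7
shift mm [-0.3  0.2  4.5] twist deg -0.08 = -0.0009
```

No contact below the flare, so the cell is between the walls. Now feeling for the floor.

Request:
{"name": "move_arm", "arguments": {"motion": [{"tx": 0,"ty": 0,"tz": 0.001,"twist": 0},{"tx": 0,"ty": 0,"tz": 0.001,"twist": 0},{"tx": 0,"ty": 0,"tz": 0.001,"twist": 0},{"tx": 0,"ty": 0,"tz": 0,"twist": 0}]}}

```text
clock: 9.95
position: [0.5871, 0.167, 0.0755]
ee_rot: [3.124, -0.335, -0.0]
force: [-0.5, 0.3, -1.2]
width: 0.331
gripper_force: 13.7
```

Request:
{"name": "move_arm", "arguments": {"motion": [{"tx": 0,"ty": 0,"tz": 0.001,"twist": 0},{"tx": 0,"ty": 0,"tz": 0,"twist": 0}]}}

```text
clock: 10.15
position: [0.5872, 0.167, 0.0746]
ee_rot: [3.124, -0.335, -0.0]
force: [0.4, -0.3, 0.1]
width: 0.331
gripper_force: 13.7
```

Request:
{"name": "move_arm", "arguments": {"motion": [{"tx": 0,"ty": 0,"tz": 0.0005,"twist": 0},{"tx": 0,"ty": 0,"tz": 0,"twist": 0}]}}

```text
clock: 10.35
position: [0.5873, 0.167, 0.0743]
ee_rot: [-3.124, 0.335, -0.0]
force: [-0.6, 0.4, -1.1]
width: 0.333
gripper_force: 13.7
```

Request:
{"name": "move_arm", "arguments": {"motion": [{"tx": 0,"ty": 0,"tz": 0.0005,"twist": 0},{"tx": 0,"ty": 0,"tz": 0,"twist": 0}]}}

```text
clock: 10.55
position: [0.5873, 0.167, 0.0742]
ee_rot: [-3.124, 0.335, -0.0]
force: [-1.6, -0.6, 4.8]
width: 0.331
gripper_force: 13.7
```

Request:
{"name": "move_arm", "arguments": {"motion": [{"tx": 0,"ty": 0,"tz": 0.0005,"twist": 0},{"tx": 0,"ty": 0,"tz": 0,"twist": 0}]}}

```text
clock: 10.75
position: [0.5873, 0.167, 0.0741]
ee_rot: [-3.124, 0.335, -0.001]
force: [-3.6, -1.6, 9.2]
width: 0.331
gripper_force: 13.7
```

Floor contact is at TCP z = 0.0742, with a stiffness of about 9 N/mm. I'll ease off to about 5 N and slide toward the lamp (tool -x).

Request:
{"name": "move_arm", "arguments": {"motion": [{"tx": 0,"ty": 0,"tz": -0.0005,"twist": 0},{"tx": -0.001,"ty": 0,"tz": 0,"twist": 0},{"tx": -0.001,"ty": 0,"tz": 0,"twist": 0},{"tx": 0,"ty": 0,"tz": 0,"twist": 0}]}}

```text
clock: 11.15
position: [0.5862, 0.1674, 0.0741]
ee_rot: [-3.123, 0.335, -0.003]
force: [2.8, -0.7, 3.8]
width: 0.332
gripper_force: 13.7
```

Request:
{"name": "move_arm", "arguments": {"motion": [{"tx": -0.001,"ty": 0,"tz": 0,"twist": 0},{"tx": -0.001,"ty": 0,"tz": 0,"twist": 0},{"tx": 0,"ty": 0,"tz": 0,"twist": 0}]}}

```text
clock: 11.45
position: [0.5836, 0.168, 0.074]
ee_rot: [-3.123, 0.335, -0.001]
force: [3.1, -0.2, 5.0]
width: 0.327
gripper_force: 13.9
```

Request:
{"name": "move_arm", "arguments": {"motion": [{"tx": -0.001,"ty": 0,"tz": 0,"twist": 0},{"tx": -0.001,"ty": 0,"tz": 0,"twist": 0},{"tx": 0,"ty": 0,"tz": 0,"twist": 0}]}}

```text
clock: 11.75
position: [0.5814, 0.1683, 0.0738]
ee_rot: [-3.124, 0.335, -0.0]
force: [3.3, -0.7, 5.3]
width: 0.323
gripper_force: 14.0
```

Request:
{"name": "move_arm", "arguments": {"motion": [{"tx": -0.001,"ty": 0,"tz": 0,"twist": 0},{"tx": -0.001,"ty": 0,"tz": 0,"twist": 0},{"tx": 0,"ty": 0,"tz": 0,"twist": 0}]}}

```text
clock: 12.05
position: [0.5793, 0.1687, 0.0738]
ee_rot: [3.124, -0.335, 0.0]
force: [2.7, 0.1, 5.4]
width: 0.33
gripper_force: 14.0
```

```bash
python3 - <<'E'
from mv import go
go(.579,.1685,.074,-12.15)
E
```

```text
t 12.05 pos [0.5793 0.1687 0.0738] yaw -12.23 tilt [ 0. -0. -1.] F [2.7  0.08 5.35] w 30.4 g 14.0
shift mm [-0.3  0.3 -0.2] twist deg -0.08 = -0.0009
```

Request:
{"name": "move_arm", "arguments": {"motion": [{"tx": 0,"ty": 0,"tz": -0.0002,"twist": 0},{"tx": -0.001,"ty": 0,"tz": 0,"twist": 0},{"tx": -0.001,"ty": 0,"tz": 0,"twist": 0},{"tx": 0,"ty": 0,"tz": 0,"twist": 0}]}}

```text
clock: 12.45
position: [0.577, 0.1691, 0.0737]
ee_rot: [3.123, -0.334, -0.001]
force: [2.2, 0.1, 3.1]
width: 0.329
gripper_force: 14.0
```

Request:
{"name": "move_arm", "arguments": {"motion": [{"tx": -0.001,"ty": 0,"tz": 0,"twist": 0},{"tx": -0.001,"ty": 0,"tz": 0,"twist": 0},{"tx": 0,"ty": 0,"tz": 0,"twist": 0}]}}

```text
clock: 12.75
position: [0.575, 0.1695, 0.0737]
ee_rot: [3.123, -0.334, -0.001]
force: [1.2, 0.4, 2.2]
width: 0.322
gripper_force: 14.0
```

Request:
{"name": "move_arm", "arguments": {"motion": [{"tx": -0.001,"ty": 0,"tz": 0.0002,"twist": 0},{"tx": -0.001,"ty": 0,"tz": 0,"twist": 0},{"tx": 0,"ty": 0,"tz": 0,"twist": 0}]}}

```text
clock: 13.05
position: [0.5733, 0.17, 0.0737]
ee_rot: [3.124, -0.335, -0.0]
force: [0.4, -0.4, 1.7]
width: 0.327
gripper_force: 14.0
```

Request:
{"name": "move_arm", "arguments": {"motion": [{"tx": -0.001,"ty": 0,"tz": 0,"twist": 0},{"tx": -0.001,"ty": 0,"tz": 0,"twist": 0},{"tx": 0,"ty": 0,"tz": 0,"twist": 0}]}}

```text
clock: 13.35
position: [0.5712, 0.1704, 0.0736]
ee_rot: [3.124, -0.335, -0.001]
force: [1.3, -0.1, 2.6]
width: 0.325
gripper_force: 14.0
```

Request:
{"name": "move_arm", "arguments": {"motion": [{"tx": -0.001,"ty": 0,"tz": 0.0003,"twist": 0},{"tx": -0.001,"ty": 0,"tz": 0,"twist": 0},{"tx": 0,"ty": 0,"tz": 0,"twist": 0}]}}

```text
clock: 13.65
position: [0.5686, 0.1708, 0.073]
ee_rot: [3.123, -0.334, -0.003]
force: [-0.6, 0.2, -1.5]
width: 0.326
gripper_force: 14.0
```

Request:
{"name": "move_arm", "arguments": {"motion": [{"tx": -0.001,"ty": 0,"tz": 0,"twist": 0},{"tx": -0.001,"ty": 0,"tz": 0,"twist": 0},{"tx": 0,"ty": 0,"tz": 0,"twist": 0}]}}

```text
clock: 13.95
position: [0.5671, 0.1713, 0.0731]
ee_rot: [3.123, -0.334, -0.001]
force: [0.6, 0.2, -0.6]
width: 0.321
gripper_force: 14.0
```

The floor is gone: force fell to about 0 and z dropped to 0.073, so the cell is over the recess. Lowering gently.

Request:
{"name": "move_arm", "arguments": {"motion": [{"tx": 0,"ty": 0,"tz": 0.0005,"twist": 0},{"tx": 0,"ty": 0,"tz": 0.0005,"twist": 0},{"tx": 0,"ty": 0,"tz": 0,"twist": 0}]}}

```text
clock: 14.25
position: [0.5676, 0.1712, 0.0723]
ee_rot: [3.124, -0.335, -0.0]
force: [-0.7, -0.3, 0.1]
width: 0.325
gripper_force: 14.0
```

Request:
{"name": "move_arm", "arguments": {"motion": [{"tx": 0,"ty": 0,"tz": 0.0005,"twist": 0},{"tx": 0,"ty": 0,"tz": 0,"twist": 0}]}}

```text
clock: 14.45
position: [0.5677, 0.1712, 0.0718]
ee_rot: [3.124, -0.335, -0.0]
force: [0.4, 0.4, -1.8]
width: 0.329
gripper_force: 14.0
```

Going down freely, at 2.4 mm below the groove floor. Continuing.

Request:
{"name": "move_arm", "arguments": {"motion": [{"tx": 0,"ty": 0,"tz": 0.001,"twist": 0},{"tx": 0,"ty": 0,"tz": 0.001,"twist": 0},{"tx": 0,"ty": 0,"tz": 0,"twist": 0}]}}

```text
clock: 14.75
position: [0.5676, 0.1712, 0.0698]
ee_rot: [3.124, -0.335, -0.0]
force: [0.2, 0.5, -1.9]
width: 0.328
gripper_force: 14.0
```

Request:
{"name": "move_arm", "arguments": {"motion": [{"tx": 0,"ty": 0,"tz": 0.001,"twist": 0},{"tx": 0,"ty": 0,"tz": 0.001,"twist": 0},{"tx": 0,"ty": 0,"tz": 0,"twist": 0}]}}

```text
clock: 15.05
position: [0.5676, 0.1712, 0.0677]
ee_rot: [3.124, -0.335, -0.0]
force: [-0.1, 0.2, -1.0]
width: 0.328
gripper_force: 14.0
```

Request:
{"name": "move_arm", "arguments": {"motion": [{"tx": 0,"ty": 0,"tz": 0.001,"twist": 0},{"tx": 0,"ty": 0,"tz": 0.0005,"twist": 0},{"tx": 0,"ty": 0,"tz": 0,"twist": 0}]}}

```text
clock: 15.35
position: [0.5677, 0.1712, 0.0664]
ee_rot: [3.124, -0.335, -0.0]
force: [0.4, 0.3, -1.6]
width: 0.326
gripper_force: 14.0
```

Request:
{"name": "move_arm", "arguments": {"motion": [{"tx": 0,"ty": 0,"tz": 0.0005,"twist": 0},{"tx": 0,"ty": 0,"tz": 0,"twist": 0}]}}

```text
clock: 15.55
position: [0.5677, 0.1712, 0.0663]
ee_rot: [3.124, -0.335, 0.0]
force: [-1.0, -0.8, 4.3]
width: 0.325
gripper_force: 14.0
```

Request:
{"name": "move_arm", "arguments": {"motion": [{"tx": 0,"ty": 0,"tz": 0.0005,"twist": 0},{"tx": 0,"ty": 0,"tz": 0,"twist": 0}]}}

```text
clock: 15.75
position: [0.568, 0.1711, 0.0661]
ee_rot: [-3.124, 0.335, -0.001]
force: [-1.3, -2.1, 7.7]
width: 0.329
gripper_force: 14.0
```

Bottom contact came 8 mm below the groove floor, so it is fully home. Relieving the press, then letting go.

Request:
{"name": "move_arm", "arguments": {"motion": [{"tx": 0,"ty": 0,"tz": -0.0007,"twist": 0},{"tx": 0,"ty": 0,"tz": 0,"twist": 0},{"tx": 0,"ty": 0,"tz": 0,"twist": 0}], "squeeze": 4}}

```text
clock: 16.05
position: [0.5678, 0.1713, 0.0662]
ee_rot: [-3.124, 0.335, -0.0]
force: [-1.0, 0.1, 2.1]
width: 0.325
gripper_force: 4.0
```

Request:
{"name": "move_arm", "arguments": {"motion": [{"tx": 0,"ty": 0,"tz": 0,"twist": 0},{"tx": 0,"ty": 0,"tz": 0,"twist": 0},{"tx": 0,"ty": 0,"tz": 0,"twist": 0},{"tx": 0,"ty": 0,"tz": 0,"twist": 0},{"tx": 0,"ty": 0,"tz": 0,"twist": 0},{"tx": 0,"ty": 0,"tz": 0,"twist": 0}], "gripper": -0.2}}

```text
clock: 16.65
position: [0.5677, 0.1712, 0.0661]
ee_rot: [3.124, -0.335, -0.0]
force: [-0.5, -0.5, -0.2]
width: 0.602
gripper_force: 0.0
```

Request:
{"name": "move_arm", "arguments": {"motion": [{"tx": 0,"ty": 0,"tz": -0.01,"twist": 0},{"tx": 0,"ty": 0,"tz": -0.02,"twist": 0},{"tx": 0,"ty": 0,"tz": -0.04,"twist": 0},{"tx": 0,"ty": 0,"tz": -0.04,"twist": 0},{"tx": 0,"ty": 0.03,"tz": -0.03,"twist": 0},{"tx": 0,"ty": 0.04,"tz": 0,"twist": 0},{"tx": 0,"ty": 0.04,"tz": 0,"twist": 0},{"tx": 0,"ty": 0.04,"tz": 0,"twist": 0},{"tx": 0,"ty": 0.04,"tz": 0,"twist": 0},{"tx": 0,"ty": 0.03,"tz": 0,"twist": 0},{"tx": 0,"ty": 0,"tz": 0,"twist": 0}]}}

```text
clock: 17.75
position: [0.52, -0.0491, 0.2069]
ee_rot: [3.12, -0.345, 0.001]
force: [1.0, -1.7, 0.4]
width: 0.599
gripper_force: 0.0
```

```bash
python3 - <<'E'
from mv import go
go(.5676,.1712,.2,-12.15)
from sil import *
f=lambda i:cv2.resize(i[:,:,::-1],(390,500),interpolation=cv2.INTER_CUBIC)
S=arm.get_image("scene");T=arm.get_image("top")
cv2.imwrite("pics/end.png",np.hstack([f(S[110:230,350:444]),f(T[105:255,140:257])]))
for cam in CAL:
    for q in("vial","dropper"):print(cam,q,[(round(d["conf"],2),(np.array(d["point"])*[640,400]).round(1)) for d in arm.place_of(cam,q)[:1]])
# predicted cap corners when seated upright (z .102), in picture coords
L=rect(.015,.015,.102)
for cam,o,k,dx in(("scene",(350,110),(390/94,500/120),0),("top",(140,105),(390/117,500/150),390)):
    print(cam,((proj(cam,place(L,.5676,.1712,np.radians(-12.15)))-o+.5)*k-.5+[dx,0]).round().tolist())
E
```

```text
t 17.75 pos [ 0.52   -0.0491  0.2069] yaw -12.63 tilt [ 1.0e-04 -2.4e-03 -1.0e+00] F [ 0.96 -1.65  0.42] w 55.1 g 0.0
shift mm [  -1.8 -225.4    6.4] twist deg -0.48 = -0.0053
scene vial [(0.78, array([221.6, 230.3]))]
scene dropper [(0.71, array([231.5, 272.8]))]
top vial []
top dropper []
scene [[263.0, 216.0], [201.0, 226.0], [182.0, 177.0], [243.0, 167.0]]
top [[511.0, 226.0], [571.0, 240.0], [556.0, 301.0], [496.0, 287.0]]
```

View pics/end.png

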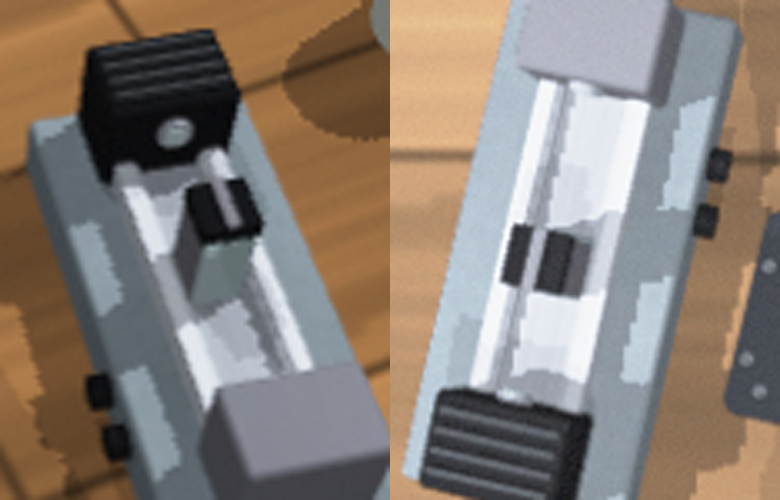

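The cell stands upright in the recess. Its ridge runs along the groove and the cap corners sit near their predicted spots (top panel about (500–577, 226–295)). The gripper is clear, so I'm handing in.

```bash
python3 -c "
from cell import arm
print(arm.sign_off())"
```

```text
the job is handed in; nothing more can be done
None
```

The cell is down in its recess, 8 mm below the groove floor, upright with its clear faces toward the lamp and detector. I let go, moved the gripper clear, left the vial and dropper alone, and handed the job in at about 18 s.

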